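# Try a threaded cap on the plug gauge and sort it

### The arm

A 6-joint arm with a two-finger parallel gripper is mounted at the origin on the work surface. World frame = base frame: x ahead of the robot, y to its left, z up, the work surface at z = 0. Lengths are in m, angles in rad, forces in N, time in s.
With the tool pointing down it reaches from about 0.3 to 1 m from the base axis. Payload 5.1 kg.
Tool frame: the origin (TCP) lies at the very end of the fingers, on their centre line; the grasp point (between the pads) lies 19 mm behind it (grip_point_offset is the distance from the TCP to the grasp point, in m); z points along the fingers, y is the line along which they close (so a half turn about z gives the same grasp; the last joint's range is limited). The gripper opens to 95 mm and grips with 3 to 60 N. Pads are 20 mm wide; open, the fingers measure 119 mm over their backs; the gripper's body (75 mm by 180 mm) begins 59 mm behind the grasp point.
Start: joints at [-1.365, 0.124, 1.65, -0, 1.367, -0.083], TCP at [0.185, -0.623, 0.215] pointing down, gripper open.
Joint ranges: [-2.61, 2.61], [-1.02, 2.33], [0.03, 2.71], [-1.35, 4.49], [0.32, 2.68], [-2.91, 2.91]. Speed limits (rad/s): [2.57, 2.57, 3.14, 3.14, 3.14, 3.14].

### API

Orientations are given as a 3x3 rotation matrix whose columns are the frame's x, y, z axes.
In Python, from plant import reach, move_linear, move_joints, command_gripper, sleep, inverse_kinematics, read_state, camera, camera_info, PlanningError, close_job, grip_point_offset gives the robot as it stands. Calls block until the motion is done:
- reach(position, orientation): joint-space move of the TCP to a pose.
- move_linear(position, rotation=None, speed=0.15): straight line of the TCP; rotation=None keeps the orientation; speed is the mean speed in m/s.
- move_joints(angles): joint-space move.
- command_gripper(opening, grip_force=None): finger opening in m; grip_force is the grip in N (None keeps the last); returns when the fingers have stopped.
- sleep(seconds).
- inverse_kinematics(position, orientation): joint angles nearest the present ones, or None.
- read_state(): the state.
- camera(name): name is "scene" or "top"; returns the picture (384x512x3 uint8, red, green, blue); there is no depth.
- camera_info(name): a dict with "K" (3x3 intrinsics, pixels), "cam_to_world" (4x4, takes a point from camera to world coordinates). Camera axes: x right, y down, z forward; pixel columns grow to the right and rows downward; lengths in m; the calibration is good to about 2 mm. A picture is of the moment at which its call begins. camera_info takes no time and is no camera call.
A pose or a line that the arm cannot do raises PlanningError and nothing moves.
- close_job(): hands the job in; it is judged then, once.
The state is a dict: "t": time; "joint_pos": joint angles; "dq": joint speeds; "tau": joint torques, N m; "tool_pos": TCP position; "tcp_rot": TCP orientation; "force": force on the tool from outside, world axes, zero at the start; "ft_torque": the same for the moment, N m; "opening": finger opening in m; "gripper_force": force on a finger pad.
Only numpy, scipy, OpenCV 4.12 (cv2) and the standard library are available. Lean on these libraries where they do the work, as an engineer would, in place of code of your own. Each camera call takes 0.05 s, during which the arm holds its last target. There are 200 camera calls.

### The job

Take the hexagonal cap that lies on the round rubber mat, set it on the thread gauge and screw it on clockwise until it will go no further, without forcing it. Unscrew it again: if it went fully home, its rim flush on the gauge's shoulder, put it in the shallow wooden tray; if it stopped short, put it in the deep steel bin. Leave the other cap on its plywood offcut and do not disturb the tin, the spanner or the screwdriver.

Things in the scene. Friction and masses are not known exactly. Their poses are not given: they have to be found in the camera images.
- cap_1: One of two look-alike closed-end hexagonal steel caps, open end down: 46 mm across flats, 53 over corners, 34 tall, about 0.18 kg. Origin: centre of the open rim (underside); z up, x square to one of the six faces. Three thread lugs in its 35 mm bore, 4 mm above the rim. One of the two, outwardly the same, has hard burrs in its thread that stop it short; either may be on the mat.
- cap_2: One of two look-alike closed-end hexagonal steel caps, open end down: 46 mm across flats, 53 over corners, 34 tall, about 0.18 kg. Origin: centre of the open rim (underside); z up, x square to one of the six faces. Three thread lugs in its 35 mm bore, 4 mm above the rim. One of the two, outwardly the same, has hard burrs in its thread that stop it short; either may be on the mat.
- gauge: Steel thread gauge, fixed: round foot 100 mm wide, 14 thick; 52 mm wide pedestal, its flat top (the shoulder) 40 mm above the bench; on it an upright threaded stud with tapered nose, 24.5 mm tall, 32 over the threads (1 mm clearance all round in a cap's bore). Origin: centre of the foot's underside, z up. Right-hand three-start thread, oiled, lead 25.2 mm a turn (4 mm a radian).
- gauge_shoulder (a point): Centre of the shoulder, 40 mm above the bench, axes as the gauge's. A cap lowered unturned rests on the threads 6 to 14 mm above it, depending on yaw; with its x axis along the gauge's x (or 120 deg either way), 8 mm above. From there about 2.1 rad clockwise brings a sound cap home; a burred one stops dead after about 1 rad, rim 4 to 5 mm up.
- gauge_nose (a point): Top of the stud's nose, 64.5 mm above the bench. A cap has 1 mm of axial play, stays where it is left and lifts off once turned back to where it came to rest. It runs with under 0.1 N m; at either stop the torque climbs steeply, past 0.25 N m within 0.05 rad. Back off then: over 100 N of contact force cap to gauge, some 1 N m, is forcing.
- mat: Round black rubber mat, 100 mm diameter, 6 mm thick, fixed; origin at the centre of its underside. The cap to be tried stands on it, up to 20 mm off its centre.
- offcut: Rectangular plywood offcut, 100 by 80 mm, 6 mm thick, fixed; origin at the centre of its underside. The cap to be left alone stands on it.
- tray: Shallow open wooden tray for caps that go fully home, 130 by 130 mm, 30 mm high, 8 mm walls, inner floor 8 mm above the bench; fixed; origin at the centre of its underside. It may change places with the bin.
- bin: Deep open steel bin for caps that stop short, 130 by 130 mm, 60 mm high, 4 mm walls, inner floor 4 mm above the bench; fixed; origin at the centre of its underside.
- tin: Closed paint tin, 70 mm diameter, 80 mm tall, standing loose; origin at the centre of its underside. Leave alone.
- wrench: Steel spanner lying loose on the bench; origin at its underside. Leave alone.
- driver: Screwdriver lying loose on the bench; origin at its underside. Leave alone.
Mind the look-alikes: they are no part of the job. Leave any orange or red look-alike of the cap_1 alone.

How it is judged:
By the outcome, as a careful person would: the job done as asked, in the order asked, and still so for the second after the job is handed in, with the robot touching nothing.
It also fails if it takes over 64 s, if anything falls off the work surface, if the arm or the gripper's body presses on something with over 40 N, if the wrist force passes 120 N, or if a joint passes its speed limit or range.

## Working session

There is one attempt and no reset: what is moved stays moved. The work goes in short steps, each a Python script; the robot and the scene stay as the last script left them, time stands still between calls to the robot, and variables do not carry over. Pictures are saved under pics/ and viewed, at most 10 in all, crops included, and the job is handed in when it is done.

```bash
ls; mkdir -p pics
python3 - <<'E'
from plant import *
import cv2, numpy as np
np.set_printoptions(precision=4,suppress=True)
for n in("scene","top"):
    im=camera(n); cv2.imwrite(f"pics/{n}0.png",im[:,:,::-1]); i=camera_info(n); print(n,i["K"],i["cam_to_world"])
s=read_state(); print(s["t"],s["tool_pos"],s["tcp_rot"],s["force"],s["opening"],grip_point_offset)
E
```

```text
pics
scene [[430.8137   0.     260.5552]
 [  0.     430.8137 187.6132]
 [  0.       0.       1.    ]] [[-0.3837  0.75   -0.5388  1.1955]
 [ 0.9233  0.2998 -0.2402  0.2801]
 [-0.0186 -0.5896 -0.8075  0.9792]
 [ 0.      0.      0.      1.    ]]
top [[438.7083   0.     255.5099]
 [  0.     438.7083 192.4293]
 [  0.       0.       1.    ]] [[-0.0519 -0.9769  0.2074  0.3365]
 [-0.9987  0.0507 -0.0109  0.043 ]
 [ 0.0002 -0.2077 -0.9782  1.1905]
 [ 0.      0.      0.      1.    ]]
0.1 [ 0.185  -0.6225  0.2135] [[ 0.9586  0.2848 -0.0004]
 [ 0.2848 -0.9586  0.0019]
 [ 0.0002 -0.0019 -1.    ]] [0.0527 0.5453 0.287 ] 0.09504563690714679 0.0188
```

View pics/top0.png

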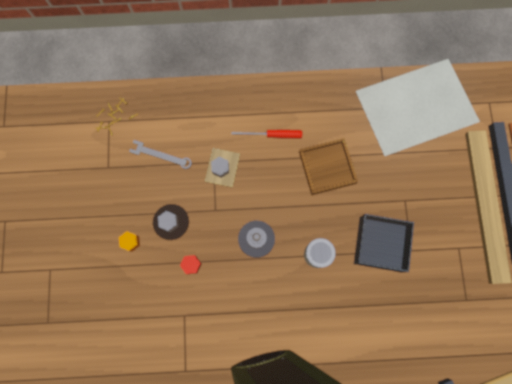

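View pics/scene0.png

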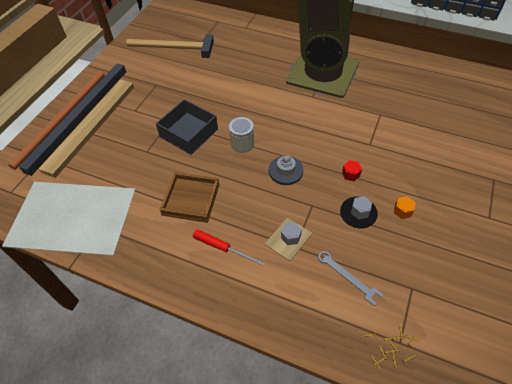

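The top view shows the mat at (171,222) with the cap at (167,221), the gauge at (257,238), the tray at (327,167), the bin at (384,243) and the tin at (320,253). In the scene view the mat cap is at (361,207) and the gauge at (286,168). Next I'll crop in on the details.

Run:
```python
import cv2, numpy as np
t=cv2.imread("pics/top0.png"); s=cv2.imread("pics/scene0.png")
def c(im,u,v): return cv2.resize(im[v-25:v+25,u-33:u+33],(396,300),interpolation=cv2.INTER_NEAREST)
m=np.vstack([np.hstack([c(t,171,222),c(t,257,238)]),np.hstack([c(s,360,210),c(s,286,168)])])
cv2.imwrite("pics/m0.png",m)
```

```text
(no output)
```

View pics/m0.png

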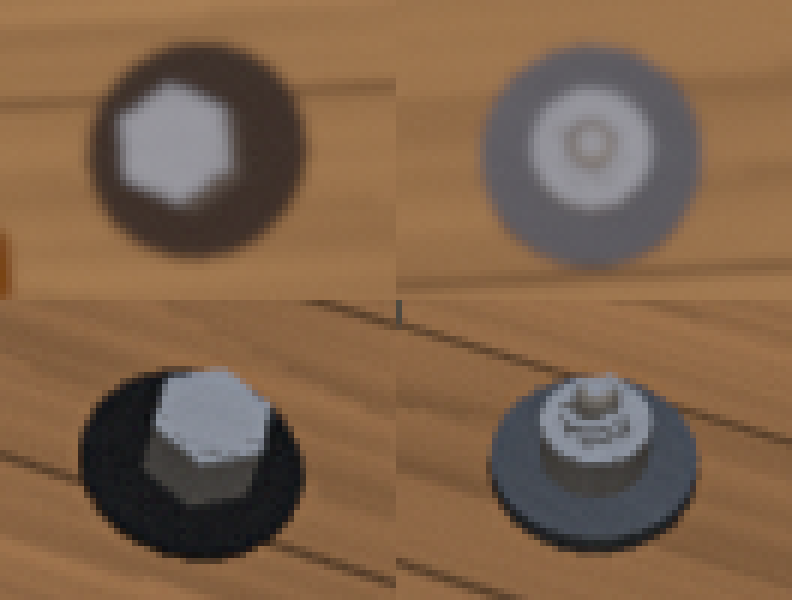

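The crops give clear shapes: the bright hexagon top on the mat at (167,221) in top and about (361,204) in scene. The shoulder disc is at about (256,237) in top and (286,165) in scene. I'll measure these.

```bash
cat > vis.py <<'E'
import cv2, numpy as np
from plant import camera_info
def to_plane(name,uv,z):
    i=camera_info(name); T=np.array(i["cam_to_world"]); uv=np.asarray(uv,float).reshape(-1,2)
    d=np.c_[uv,np.ones(len(uv))]@np.linalg.inv(i["K"]).T@T[:3,:3].T
    return T[:3,3]+d*((z-T[2,3])/d[:,2])[:,None]
def blob(im,u,v,thr,r=30,k=8,inv=False,ch=0):
    """subpixel outline (px) of the region of im[...,ch]>thr nearest (u,v)"""
    c=cv2.resize(im[v-r:v+r,u-r:u+r,ch],None,fx=k,fy=k,interpolation=cv2.INTER_CUBIC)
    m=((c<thr) if inv else (c>thr)).astype(np.uint8)
    cs=cv2.findContours(m,cv2.RETR_EXTERNAL,cv2.CHAIN_APPROX_NONE)[0]
    cs=[q for q in cs if cv2.contourArea(q)>20*k*k]
    q=max(cs,key=lambda q:cv2.pointPolygonTest(q,(r*k,r*k),True))[:,0]
    return (q+.5)/k-.5+[u-r,v-r]
def measure(name,uv,z):
    p=to_plane(name,uv,z)[:,:2]; P=(p*1e4).astype(np.float32)
    M=cv2.moments(P); c=np.array([M["m10"],M["m01"]])/M["m00"]/1e4
    q=cv2.approxPolyDP(P,1,True)[:,0]/1e4-c
    d=p-c; th=np.arctan2(d[:,1],d[:,0]); r=np.hypot(*d.T)
    o=np.argsort(th); g=np.linspace(-np.pi,np.pi,720,endpoint=False)
    rr=np.interp(g,th[o],r[o],period=2*np.pi); h=(rr*np.exp(6j*g)).mean()
    return c,M["m00"]/1e2,np.angle(h)/6,abs(h)/rr.mean()   # centre, area mm2, corner direction, hexness
E
python3 - <<'E'
import cv2, numpy as np
from vis import *
np.set_printoptions(precision=4,suppress=True)
t=cv2.imread("pics/top0.png"); s=cv2.imread("pics/scene0.png")
print("sample",t[221,160:190,0],t[237,236:280,0],s[204,345:380,0],s[165,265:310,0],s[207:222,361,0])
for n,im,u,v,z,thr,lab in [("top",t,167,221,.040,110,"cap 1832"),("scene",s,361,204,.040,140,"cap"),("top",t,220,166,.040,140,"cap2"),("top",t,256,237,.040,135,"shoulder 2124"),("scene",s,286,167,.040,140,"sh"),("top",t,384,243,.06,0,"")][:5]:
    try: print(lab,n,*measure(n,blob(im,u,v,thr),z))
    except Exception as e: print(lab,n,e)
E
```

```text
sample [155 155 155 156 155 156 156 155 156 156 157 155 155 154 149 136 102  67
  52  43  43  44  42  42  43  45  42  43  49  64] [ 74  80  91  96  98  98  99  99 100 106 126 146 154 154 154 147 129 121
 133 148 153 150 140 127 135 149 156 158 157 150 131 110 100  97  97  97
  96  96  90  82  78  77  77  78] [ 28  25  26  27  27  27  16  50 150 139 150 152 151 153 152 153 151 151
 148 150 150 152 153 152 153 156 127  45  30  54  64  63  66  66  67] [ 68  66  68  67  76  83  84  84  83  84  82  83 104 152 157 155 127 139
 124 124 126 127 137 107 114 107 121 149 155 155  89  81  82  86  86  83
  86  73  66  64  65  62  63  64  63] [156 152 147 132 151  84  58  58  62  60  64  54  32  27  29]
cap 1832 top [0.517  0.2687] 1886.5828127080201 0.07675056415966745 0.024512298066018876
cap scene [0.518  0.2669] 1552.0167925059795 0.05088822833247903 0.029910066116378253
cap2 top [0.6618 0.1245] 1645.009373165667 0.01562926022458328 0.026148632852922276
shoulder 2124 top [0.4607 0.0347] 1995.0220379465072 0.014207192931802193 0.0006043431455352062
sh scene [0.4612 0.0332] 1897.232175043542 0.05135091832947703 0.002505051547925761
```

Run:
```python
import cv2, numpy as np
from vis import *
np.set_printoptions(precision=4,suppress=True)
t=cv2.imread("pics/top0.png"); s=cv2.imread("pics/scene0.png")
print(t[224:238,173,0], t[226:234,168:182,0])
for n,im,u,v,z,thr,lab in [("top",t,167,221,.040,100,"cap 1832"),("top",t,167,221,.040,125,"cap"),("scene",s,361,204,.040,90,"cap"),("scene",s,361,204,.040,107,"cap"),("top",t,256,237,.040,127,"shoulder 2124"),("scene",s,286,167,.040,115,"sh"),("top",t,256,239,.014,88,"foot 7854"),("scene",s,286,169,.014,74,"foot")]:
    print(lab,n,*measure(n,blob(im,u,v,thr),z))
# tray and bin
for n,im in(("top",t),("scene",s)):
    hsv=cv2.cvtColor(im,cv2.COLOR_BGR2HSV)
    print(n,hsv[243,384] if n=="top" else hsv[130,190],hsv[167,327] if n=="top" else hsv[195,190])
uv={"top":dict(tray=(327,167),bin=(384,243),tin=(320,253)),"scene":dict(tray=(190,197),bin=(188,130),tin=(241,140))}
for n in uv:
    for k,z in (("tray",.008),("bin",.004),("tin",.08)): print(n,k,to_plane(n,uv[n][k],z))
```

```text
[152 144 123  97  78  63  55  47  42  41  41  41  41  43] [[157 157 156 152 141 123 106  90  75  62  51  46  44  44]
 [157 156 151 141 121  97  78  70  60  53  47  45  43  42]
 [153 147 138 120  97  78  66  58  53  47  42  40  41  40]
 [140 125 107  90  75  63  56  50  44  42  42  42  41  42]
 [113  96  79  67  60  55  48  45  43  43  41  42  42  42]
 [ 77  71  64  58  49  47  43  40  42  41  43  43  43  41]
 [ 52  50  52  47  44  42  44  42  43  42  43  43  44  40]
 [ 43  44  42  43  42  41  40  41  42  42  43  42  43  42]]
cap 1832 top [0.517  0.2686] 1989.7591648614407 0.07431789190621359 0.02417055443148072
cap top [0.5171 0.2688] 1722.8339898812771 0.07682521251530731 0.02556726777689736
cap scene [0.5185 0.2672] 1922.9724712210893 0.07724940341313555 0.028008583442472944
cap scene [0.5186 0.2671] 1816.0762602770328 0.07492105405880199 0.029078811378147405
shoulder 2124 top [0.4607 0.0347] 2131.601619576272 -0.0007015817225186319 0.0003546771598699551
sh scene [0.461  0.0332] 2116.2998938451706 0.019756347092965195 0.004182224557033295
foot 7854 top [0.461 0.035] 7331.159790069153 -0.48428398151174173 0.0019600584217152875
foot scene [0.461  0.0331] 7531.829997369163 0.14880060609878684 0.003481313711310865
top [112  29  97] [ 15 155 138]
scene [113  40  82] [ 14 153 112]
top tray [[ 0.6493 -0.1732  0.008 ]]
top bin [[ 0.4307 -0.3093  0.004 ]]
top tin [[ 0.4081 -0.1232  0.08  ]]
scene tray [[ 0.6493 -0.1772  0.008 ]]
scene bin [[ 0.4233 -0.3056  0.004 ]]
scene tin [[ 0.4627 -0.1021  0.08  ]]
```

The two views agree to within 2 mm, and the areas match (cap 1816 against 1832 mm², shoulder 2132 and 2116 against 2124). I place the cap at about (0.518, 0.268) with corners at 0.075 rad, and the gauge at about (0.461, 0.034). I'll squeeze the cap from two face directions to centre it in the hand, then lift it.

```bash
cat > rob.py <<'E'
from plant import *
import numpy as np
np.set_printoptions(precision=4,suppress=True)
def R(a): c,s=np.cos(a),np.sin(a); return np.array([[c,s,0],[s,-c,0],[0,0,-1.]])
def ang(s):
    a=np.arctan2(s["tcp_rot"][1][0],s["tcp_rot"][0][0]); return a if a>-1.3 else a+2*np.pi
def show(l=""):
    s=read_state(); print(l,"t%.2f"%s["t"],"p",np.array(s["tool_pos"]),"a%.3f"%ang(s),"q6 %.2f"%s["joint_pos"][5],"f",np.array(s["force"]),"m",np.array(s["ft_torque"]),"o%.4f g%.1f"%(s["opening"],s["gripper_force"]),flush=True); return s
CAP=np.array([.5178,.2680]); G=np.array([.4610,.0341])
B=np.deg2rad(244.3); A=np.deg2rad(184.3)
E
python3 - <<'E'
from rob import *
reach([*CAP,.12],R(A)); show("above")
move_linear([*CAP,.014],speed=.1); show("down")
command_gripper(.03,8); show("A")
command_gripper(.065); 
move_linear([*CAP,.0141],R(B)); show("rot")
command_gripper(.03,30); show("B")
move_linear([*CAP,.09],speed=.1); show("lift")
E
```

```text
above t3.43 p [0.5182 0.2674 0.1201] a3.216 q6 -1.26 f [ 0.0269 -0.003  -0.2178] m [ 0.1744 -0.1168  0.0034] o0.0951 g0.0
down t4.64 p [0.5185 0.2683 0.0149] a3.217 q6 -1.26 f [ 0.2112 -1.2161 -0.2491] m [ 0.1347 -0.1277 -0.0175] o0.0953 g0.0
A t5.47 p [0.5178 0.268  0.014 ] a3.217 q6 -1.26 f [ 0.3589 -1.3127 -0.095 ] m [ 0.1677 -0.1861 -0.0405] o0.0458 g8.0
rot t7.26 p [0.5178 0.268  0.0141] a4.263 q6 -2.31 f [ 1.0253 -0.0049  0.7575] m [ 0.1461 -0.1149  0.0348] o0.0653 g0.0
B t7.72 p [0.5178 0.268  0.0141] a4.264 q6 -2.31 f [-0.7227 -0.8575  0.7526] m [ 0.1528 -0.0156  0.0269] o0.0458 g30.0
lift t8.62 p [0.5172 0.2677 0.0892] a4.264 q6 -2.31 f [-1.1257  0.3448 -2.4861] m [ 0.1758 -0.0523  0.0035] o0.0457 g30.0
```

Run:
```python
from rob import *
import cv2
reach([*G,.092],R(B)); sleep(.2); s=show("over"); f0=np.array(s["force"])
cv2.imwrite("pics/over.png",camera("scene")[120:220,220:353,::-1])
move_linear([*G,.076],speed=.05)
z=.076
while z>.052:
    z-=.001; move_linear([*G,z],speed=.03); s=read_state(); d=np.array(s["force"])-f0
    print("%.4f %.4f t%.2f"%(z,s["tool_pos"][2],s["t"]),d,np.array(s["ft_torque"]))
    if np.linalg.norm(d)>6: break
show("rest")
```

```text
over t9.78 p [0.4615 0.0351 0.0921] a4.266 q6 -2.74 f [ 0.0633 -0.0331 -3.1043] m [ 0.1603 -0.0821  0.0086] o0.0456 g30.0
0.0750 0.0752 t10.54 [-0.033  -0.2214  0.8816] [ 0.12   -0.1349  0.0049]
0.0740 0.0740 t10.79 [0.2402 0.973  0.4096] [ 0.1525 -0.0649 -0.0458]
0.0730 0.0729 t11.04 [-0.3705  0.6359  0.638 ] [ 0.089  -0.0806 -0.009 ]
0.0720 0.0719 t11.29 [-0.2488 -0.1478  0.9256] [ 0.1464 -0.0796  0.02  ]
0.0710 0.0709 t11.54 [-0.1871 -0.6338 -0.4701] [ 0.1583 -0.0937 -0.0184]
0.0700 0.0699 t11.79 [-0.4424  0.49    0.3003] [ 0.1695 -0.034   0.0254]
0.0690 0.0689 t12.04 [0.3643 0.0431 1.1569] [ 0.1028 -0.0474  0.012 ]
0.0680 0.0679 t12.29 [ 0.2216 -0.2619  1.0766] [ 0.1447 -0.0261 -0.0144]
0.0670 0.0669 t12.54 [-0.1098  0.1653  1.9917] [ 0.1343 -0.104   0.0143]
0.0660 0.0659 t12.79 [-0.385  -0.0024  1.1877] [ 0.1309 -0.0693  0.0456]
0.0650 0.0649 t13.04 [0.0415 0.645  0.6737] [ 0.1442 -0.0442  0.0028]
0.0640 0.0639 t13.29 [-0.3264  0.0217 -0.0448] [ 0.1807 -0.0696 -0.0137]
0.0630 0.0629 t13.54 [-0.4236  0.2107  0.5351] [ 0.1828 -0.1155 -0.062 ]
0.0620 0.0619 t13.79 [-0.1649  0.8725 -0.2569] [ 0.1696 -0.0647 -0.0172]
0.0610 0.0609 t14.04 [ 0.5371 -0.2167  1.3573] [ 0.1426 -0.0877  0.0072]
0.0600 0.0599 t14.29 [0.0756 0.106  1.899 ] [ 0.135  -0.0629  0.0193]
0.0590 0.0595 t14.54 [-1.7748  0.5406  6.0066] [ 0.1765  0.29   -0.0228]
rest t14.54 p [0.4612 0.0341 0.0595] a4.264 q6 -2.74 f [-1.7115  0.5074  2.9023] m [ 0.1765  0.29   -0.0228] o0.0458 g30.0
```

```bash
cat > turn.py <<'E'
from rob import *
def turn(a,z,a_end,step,tlim=.25,xy=G,z_stop=0,lead=.004,log=2):
    """follow the thread from (a,z) toward a_end; returns commanded (a,z,stopped)"""
    sg=np.sign(a_end-a); n=0
    while sg*(a_end-a)>1e-6:
        d=min(step,abs(a_end-a)); a+=sg*d; z+=sg*lead*d
        move_linear([*xy,z],R(a),speed=.03)
        s=read_state(); f=np.array(s["force"])-[0,0,-2.4]; m=s["ft_torque"][2]
        if n%log==0 or abs(m)>.15: print("t%.2f a%.3f/%.3f z%.4f/%.4f"%(s["t"],a,ang(s),z,s["tool_pos"][2]),"f",f.round(1),"mz%.3f"%m,flush=True)
        n+=1
        if abs(m)>tlim or np.linalg.norm(f)>25: return a,z,True
        if f[2]>4: z+=.0001
        if f[2]<-4: z-=.0001
    return a,z,False
E
python3 - <<'E'
from turn import *
a,z,st=turn(B,.0598,B-.7,.1,log=1)
print(a,z,st); show()
E
```

```text
t14.79 a4.164/4.166 z0.0594/0.0593 f [-0.8  0.3  1.2] mz0.008
t15.04 a4.064/4.068 z0.0590/0.0589 f [-0.  -0.1  1.4] mz-0.041
t15.29 a3.964/3.968 z0.0586/0.0585 f [ 0.1 -0.3  1.3] mz0.069
t15.54 a3.864/3.869 z0.0582/0.0581 f [-0.6  0.9  0.3] mz-0.045
t15.79 a3.764/3.769 z0.0578/0.0577 f [ 0.6 -0.2 -0. ] mz-0.003
t16.04 a3.664/3.669 z0.0574/0.0574 f [0.  0.7 0.4] mz-0.021
t16.29 a3.564/3.569 z0.0570/0.0570 f [ 0.2 -0.3  0.1] mz0.024
3.5638393626221476 0.057000000000000016 False
 t16.29 p [0.461  0.0341 0.057 ] a3.569 q6 -2.04 f [ 0.172  -0.2648 -2.2612] m [ 0.1454 -0.1088  0.0243] o0.0457 g30.0
```

View pics/over.png

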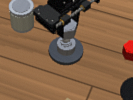

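The picture shows the cap held by the fingers right above the stud at about (65,42) in the crop. The thread is engaged and running freely with almost no torque, so I'll carry on.

Run:
```python
from turn import *
a,z=B-.7,.0570
a,z,st=turn(a,z,a-.8,.1,log=3)
if not st: a,z,st=turn(a,z,a-.6,.05,log=1)
print(a,z,st); show()
```

```text
t16.54 a3.464/3.469 z0.0566/0.0566 f [ 0.1 -0.3  0. ] mz0.045
t17.29 a3.164/3.169 z0.0554/0.0554 f [-0.3 -0.2  0.9] mz0.016
t18.04 a2.864/2.869 z0.0542/0.0542 f [0.1 0.1 0.1] mz-0.014
t18.54 a2.714/2.717 z0.0536/0.0536 f [-0.4  0.8 -0.6] mz0.030
t18.79 a2.664/2.667 z0.0534/0.0534 f [ 0.1  0.3 -0.1] mz0.024
t19.04 a2.614/2.616 z0.0532/0.0532 f [-0.2  0.2  0.2] mz0.028
t19.29 a2.564/2.566 z0.0530/0.0530 f [0.5 0.5 0.6] mz-0.020
t19.54 a2.514/2.516 z0.0528/0.0528 f [ 0.4 -0.5 -0.7] mz0.052
t19.79 a2.464/2.466 z0.0526/0.0526 f [ 0.9  0.6 -0.2] mz0.008
t20.04 a2.414/2.416 z0.0524/0.0524 f [0.3 0.5 0.8] mz-0.002
t20.29 a2.364/2.366 z0.0522/0.0522 f [ 1.3 -0.9 -0.7] mz-0.037
t20.54 a2.314/2.316 z0.0520/0.0520 f [ 0.5 -1.3  0. ] mz-0.011
t20.79 a2.264/2.266 z0.0518/0.0518 f [ 0.2 -0.2 -0.4] mz-0.021
t21.04 a2.214/2.216 z0.0516/0.0516 f [-0.  -0.1 -0.5] mz-0.014
t21.29 a2.164/2.166 z0.0514/0.0514 f [-1.1  0.4 -0.5] mz-0.026
2.1638393626221495 0.051400000000000036 False
 t21.29 p [0.461  0.0341 0.0514] a2.166 q6 -0.64 f [-1.1391  0.398  -2.9227] m [ 0.0333 -0.1588 -0.0264] o0.0458 g30.0
```

Run:
```python
from turn import *
a,z=2.16384,.0514
a,z,st=turn(a,z,a-.55,.05,log=3)
if not st: a,z,st=turn(a,z,a-.8,.04,log=1)
print(a,z,st); show()
```

```text
t21.54 a2.114/2.116 z0.0512/0.0512 f [1.1 0.6 0. ] mz-0.016
t22.29 a1.964/1.966 z0.0506/0.0506 f [-0.1 -0.5  0.3] mz-0.026
t23.04 a1.814/1.816 z0.0500/0.0500 f [0.3 0.2 0.2] mz-0.012
t23.79 a1.664/1.666 z0.0494/0.0494 f [-0.1  0.   0.3] mz0.045
t24.29 a1.574/1.576 z0.0490/0.0491 f [-0.8 -0.5  0.7] mz0.019
t24.54 a1.534/1.536 z0.0489/0.0489 f [-0.2  0.4  0.8] mz0.059
t24.79 a1.494/1.496 z0.0487/0.0487 f [ 0.3 -0.3 -0.5] mz-0.008
t25.04 a1.454/1.456 z0.0486/0.0486 f [ 0.1  0.3 -0.7] mz0.023
t25.29 a1.414/1.416 z0.0484/0.0484 f [ 0.1  0.7 -0.3] mz-0.007
t25.54 a1.374/1.376 z0.0482/0.0483 f [-0.5 -0.2  1. ] mz0.011
t25.79 a1.334/1.336 z0.0481/0.0481 f [-1.1  0.1 -0.3] mz0.040
t26.04 a1.294/1.296 z0.0479/0.0481 f [0.4 0.5 1.3] mz-0.020
t26.29 a1.254/1.256 z0.0478/0.0481 f [-0.8 -0.2  2.3] mz0.016
t26.54 a1.214/1.216 z0.0476/0.0481 f [-2.6  0.4  7.3] mz0.093
t26.79 a1.174/1.176 z0.0475/0.0481 f [-4.4  0.2  7.6] mz0.188
t27.04 a1.134/1.138 z0.0475/0.0481 f [-3.8 -0.1  7.4] mz0.666
1.1338399999999997 0.047480000000000015 True
 t27.04 p [0.4609 0.0342 0.0481] a1.138 q6 0.39 f [-3.8103 -0.0554  5.0088] m [0.1225 0.5632 0.6658] o0.0456 g30.0
```

The cap stopped with its rim at 0.0401, flush on the shoulder, after 3.1 rad, so it is sound and goes in the tray. I'll back it off now.

Run:
```python
from turn import *
move_linear([*G,.0481],R(1.234),speed=.03); show("back")
a,z,st=turn(1.334,.0482,B+.03,.2,tlim=.3,log=3)
print(a,z,st); show()
if not st:
    while z<.066:
        z+=.002; move_linear([*G,z],speed=.03); s=read_state(); fz=s["force"][2]+2.4; print("%.4f %.1f"%(s["tool_pos"][2],fz),end=" ")
        if fz<-8: print("STUCK"); break
show("lifted")
```

```text
back t27.29 p [0.4611 0.0341 0.0481] a1.232 q6 0.30 f [-0.7947  0.0503  0.2724] m [0.0529 0.0879 0.0934] o0.0461 g30.0
t27.74 a1.534/1.531 z0.0490/0.0487 f [0.6 0.6 0.9] mz0.047
t28.79 a2.134/2.129 z0.0514/0.0513 f [ 0.3 -0.2  0.5] mz-0.000
t29.84 a2.734/2.729 z0.0538/0.0538 f [ 0.9 -0.3  0.6] mz0.018
t30.89 a3.334/3.329 z0.0562/0.0562 f [-0.2  0.1 -0.3] mz0.008
t31.94 a3.934/3.929 z0.0586/0.0586 f [ 0.4 -0.1  0.4] mz0.005
4.293839362622148 0.06003935745048861 False
 t32.60 p [0.461  0.0341 0.06  ] a4.289 q6 -2.76 f [-0.1683 -0.6787 -1.4995] m [ 0.1181 -0.0777  0.0275] o0.0457 g30.0
0.0622 0.4 0.0643 -0.5 0.0662 0.2 lifted t33.35 p [0.4611 0.0341 0.0662] a4.294 q6 -2.77 f [ 0.1869 -0.1339 -2.2323] m [ 0.1716 -0.103  -0.0155] o0.0458 g30.0
```

Run:
```python
# tray outline: rim corners at z=.03 in both views, dark-wood mask
import cv2, numpy as np
from vis import *
np.set_printoptions(precision=4,suppress=True)
for n,p in(("top",(327,167)),("scene",(190,197))):
    im=cv2.imread(f"pics/{n}0.png"); h=cv2.cvtColor(im,cv2.COLOR_BGR2HSV)
    u,v=p; print(n,h[v,u-40:u+41:4].tolist())
```

```text
top [[15, 132, 147], [15, 131, 148], [15, 128, 149], [15, 133, 149], [15, 145, 118], [16, 159, 156], [16, 154, 149], [16, 158, 144], [15, 156, 141], [15, 157, 140], [15, 155, 138], [15, 154, 136], [15, 154, 134], [15, 152, 136], [15, 153, 138], [16, 154, 137], [16, 162, 137], [15, 128, 157], [15, 128, 158], [15, 127, 157], [15, 127, 157]]
scene [[14, 131, 144], [14, 126, 97], [14, 130, 153], [14, 131, 154], [15, 168, 135], [14, 152, 126], [14, 151, 127], [15, 156, 124], [14, 153, 123], [15, 152, 121], [14, 148, 121], [15, 154, 119], [14, 150, 117], [15, 158, 113], [15, 158, 113], [14, 154, 131], [15, 194, 46], [14, 130, 139], [14, 132, 141], [13, 129, 142], [14, 128, 143]]
```

Run:
```python
import cv2, numpy as np
from vis import *
for n,p in(("top",(327,167)),("scene",(190,197))):
    im=cv2.imread(f"pics/{n}0.png"); s=cv2.GaussianBlur(cv2.cvtColor(im,cv2.COLOR_BGR2HSV),(3,3),0)
    q=blob(s,*p,142,r=45,k=4,ch=1)
    for z in(.03,):
        P=(to_plane(n,q,z)[:,:2]*1e3).astype(np.float32); print(n,z,cv2.minAreaRect(P))
```

```text
top 0.03 ((646.3570556640625, -170.75650024414062), (135.16903686523438, 134.77740478515625), 12.051023483276367)
scene 0.03 ((658.3032836914062, -168.95413208007812), (148.37802124023438, 138.95814514160156), 11.818764686584473)
```

The top view gives the tray outline as 135 mm square at (0.646, -0.171), yaw 12°. That fits the floor rays, so I'll place the cap there.

Run:
```python
from rob import *
import cv2
T=[.648,-.173]; a=np.deg2rad(102)
move_linear([*G,.12],speed=.15)
reach([*T,.12],R(a)); show("over tray")
move_linear([*T,.022],speed=.1)
z=.022
while z>.013:
    z-=.0015; move_linear([*T,z],speed=.03); s=read_state(); 
    if s["force"][2]+2.4>3: break
show("down")
command_gripper(.056); show("open")
move_linear([*T,.12],speed=.15)
reach([.45,-.02,.3],R(a)); show("clear")
i=camera("scene"); cv2.imwrite("pics/end.png",i[:,:,::-1]); cv2.imwrite("pics/endt.png",camera("top")[:,:,::-1])
```

```text
over tray t35.77 p [ 0.6477 -0.1726  0.1195] a1.781 q6 -0.55 f [-0.4137  0.4826 -1.2935] m [ 0.0298 -0.1537 -0.0282] o0.0458 g30.0
down t38.16 p [ 0.6482 -0.1731  0.0161] a1.780 q6 -0.55 f [-4.0072  1.6999  5.4302] m [ 0.1714  0.5644 -0.0388] o0.0459 g30.0
open t38.62 p [ 0.648  -0.173   0.0143] a1.780 q6 -0.55 f [ 0.4422 -0.6859 -0.8745] m [-0.0135 -0.082  -0.0499] o0.0561 g0.0
clear t40.64 p [ 0.4501 -0.0203  0.2989] a1.780 q6 -0.37 f [-0.3314 -0.0355 -0.0153] m [-0.039  -0.166   0.0193] o0.0562 g0.0
```

View pics/end.png

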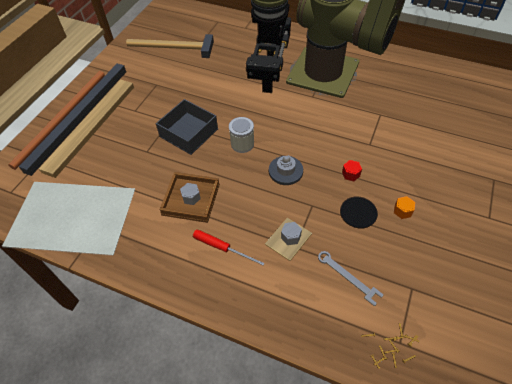

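The cap stands in the wooden tray at (190,193), the mat is empty at (359,212), and everything else is where it was. I'll hand the job in.

```bash
python3 -c "
from plant import *
print(close_job())"
```

```text
the job is handed in; nothing more can be done
None
```

The cap from the mat screwed fully home (rim flush on the gauge's shoulder, peak torque about 0.67 N m), so I unscrewed it and put it in the wooden tray, and handed the job in at about 41 s.

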